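Set a fan spindle to the middle of its end float and lock it

ROBOT

A 6-joint arm with a two-finger parallel gripper is mounted at the origin on a cart in front of the work surface, level with it; the furniture and walls round the work are solid. World frame = base frame: x ahead of the robot, y to its left, z up, the work surface at z = 0. Lengths are in mm, angles in rad, forces in N, time in s.
With the tool pointing down it reaches from about 350 to 975 mm from the base axis. Payload 7.1 kg.
Tool frame: the origin (TCP) lies at the centre of the arm's flange, where the gripper is bolted on; the fingertips stand 182 mm ahead of it and the grasp point (between the pads) lies 163 mm ahead of it; z points along the fingers, y is the line along which they close (so a half turn about z gives the same grasp; the last joint's range is limited). The gripper opens to 88 mm and grips with 3 to 60 N. Pads are 20 mm wide; open, the fingers measure 115 mm over their backs; the gripper's body (75 mm by 178 mm) begins 61 mm behind the grasp point.
Start: joints at [1.117, 0.423, 1.63, -0, 1.089, -0.019], TCP at [263.236, 566.845, 404.675] pointing down, gripper open.
Joint ranges: [-3, 3], [-0.9, 2.11], [0.09, 2.58], [-1.31, 4.45], [0.11, 2.69], [-2.54, 2.54]. Speed limits (rad/s): [2.39, 2.39, 3.01, 3.14, 3.14, 3.14].

INTERFACE

Orientations are given as a rotation vector (axis times angle).
In Python, from workcell import readout, get_image, ctrl gives the robot as it stands.
- The arm moves only by the tool step_arm, never from a script. Its argument "targets" is a list that holds one entry, the list of rows, each a list of 7 numbers: the shift along the world's x, y, z as a fraction of full scale, then the turn, a rotation vector about the world's x, y, z as a fraction of full scale, then the opening, from 0 (shut) to 1 (fully open). In form: [[[dx, dy, dz, wx, wy, wz, claw], ...]]. A call has exactly 5 rows; each row shifts and turns the commanded pose from where the row before left it; what a row does not reach is not made up. Full scale, the value 1, is 0.05 m for a shift and 4 degrees for a turn. A row lasts 1/8 s, in which the tool goes at most 62.5 mm and 10.7 degrees, less where a joint would pass 70% of its speed; a pose out of reach is approached as far as the arm can. A call with a number of a shift or a turn outside -1 to 1 is refused whole. A call with a gripper value outside its range is refused whole. The fingers move at their own pace and stop on an object; the grip force is fixed at half the most. Time passes only in rows, so rows that do not move let the fingers close, or fill a call up. It gives the time, the measured TCP pose, the force, the opening and the grip force at its end, in the units of the state.
- readout.get_obs(): the state, without advancing time (a new reading comes with each control period).
- get_image(name): name is "side" or "top" or "wrist"; returns a dict with "pixels" (480x640x3 uint8, red, green, blue), "intrinsics" (3x3 intrinsics, pixels), "extrinsics" (4x4, takes a point from world to camera coordinates). Camera axes: x right, y down, z forward; pixel columns grow to the right and rows downward; lengths in mm; the calibration is good to about 2 mm. A picture is of the moment at which its call begins. There is no depth.
- ctrl.close_job(): hands the job in; it is judged then, once.
The state is a dict: "t": time; "qpos": joint angles; "qvel": joint speeds; "joint_torque": joint torques, N m; "ee_pos": TCP position; "orientation": TCP orientation; "ft_force": force on the tool from outside, world axes, zero at the start; "moment": the same for the moment, N m; "width": finger opening in mm; "grasp_force": force on a finger pad.
Only numpy, scipy, OpenCV 4.12 (cv2) and the standard library are available. Lean on these libraries where they do the work, as an engineer would, in place of code of your own. Each camera call takes 0.05 s, during which the arm holds its last target. There are 200 camera calls.

TASK

Set the extractor-fan spindle to the middle of its end float: take it by the ribbed coupling hub under the yellow hood, first push it gently in along its axis until it rests firmly against its inner stop, then pull it gently out until it rests firmly against its outer stop, and bring it back to halfway between the two. Then let go of it and press the red lock lever all the way down; it only goes down when the spindle stands in the middle. Leave the loose tools lying where they are.

Things in the scene. Friction and masses are not known exactly. Their poses are not given: they have to be found in the camera images.
- housing: Green bearing housing 115 x 84 mm, 150 mm high, on a dark base plate 190 x 225 x 12 mm, fixed to the bench (place and yaw vary). Origin: on the bench, on the spindle's line. x is level along the spindle, into the housing (away from the hub), z up, y left seen from the hub end. Housing front at x = -30 mm, steel bearing cover to x = -43 mm.
- hood_lip (a point): Middle of the front edge of the yellow sheet-metal hood's canopy, over the hub. Seen in the housing's frame it is at x = -82 mm, 268 mm high; the hood is 96 mm wide, canopy underside 257 mm high, its upright sheet at x = -33 mm from 145 to 270 mm. A vertical gripper does not fit under it: lean it back about 40 degrees, away from the housing.
- spindle: Spindle; origin in the middle of its dark-ribbed aluminium hub, a level cylinder 46 mm diameter, 36 mm long, 105 mm above the bench, with a 20 mm stub in front. Axes as the housing's: +x pushes it in, -x pulls it out. Slides with about 3 N friction, stays where left. The rigid stops are hidden, 2 to 20 mm either way from the start, elsewhere each time. Over 60 N on a stop is too rough.
- lock (a joint): Lock lever turning about a level cross shaft parallel to the housing's y. 0 = raised (arm slopes up toward the hub end, 0.9 rad above level), 0.9 = fully down, level. Stays where left; about 3 N at its end moves it. Its bolt enters only with the spindle within about 2 to 3 mm of the middle of its float; otherwise the lever stops hard at about 0.25 rad.
- lever_pad (a point): Middle of the red pad (36 mm along the arm, 26 wide, 14 thick) at the end of the lock lever, on the right of the housing; upper face 8 mm above this point, square to the arm. 85 mm from the pivot, which is in the housing's frame at x = 60, y = -126 mm, 80 mm high. At 0 rad: x = 7 mm, 147 mm high; at 0.9 rad: x = -25 mm, 80 mm high.
- spanner: Steel open-ended spanner lying flat, 147 x 39 x 6 mm; origin at the middle of its underside. Leave it.
- calliper_loose: Vernier calliper lying flat, 190 x 59 x 8 mm; origin at the middle of its underside. Leave it.
- hexkey: Black L-shaped hex key lying flat, 85 x 31 x 6 mm; origin at the middle of its underside. Leave it.
- screwtin: Open grey steel tin with screws, 70 mm in diameter, 60 mm high; origin at the middle of its underside. Leave it standing.

How it is judged (in metres and radians):
On the way, in this order (a step that is already met when the one before it is completed fails the run):
1. the spindle rests firmly against its inner stop (contact force between spindle and housing above 3 N and x of spindle in the frame of housing above -0.075 m and value of joint lock below 0.2 rad), for 0.15 s.
2. the spindle rests firmly against its outer stop (contact force between spindle and housing above 3 N and x of spindle in the frame of housing below -0.075 m and value of joint lock below 0.2 rad), for 0.15 s.
3. the lock lever is pressed fully down with the spindle let go (value of joint lock above 0.8 rad and contact force between the fingers and spindle below 0.5 N), for 0.2 s.
At the end, for the whole second after the job is handed in: The lock lever is fully down (past 0.8 of 0.9 rad), which the bolt allows only with the spindle within about 3 mm of the middle of its end float, and the spindle is at rest (value of joint lock above 0.8 rad and linear speed of spindle below 0.005 m/s); the robot touches nothing.
It fails at once if the spindle is rammed against a stop (more than 60 N) (contact force between spindle and housing above 60 N and value of joint lock below 0.2 rad).
It fails at once if a loose tool or the tin is moved by more than 30 mm (distance of any of spanner, calliper_loose, hexkey, screwtin from where it was at the start of the episode above 0.03 m).
It also fails if it takes over 54 s, if anything falls off the work surface, if the arm or the gripper's body presses on something with over 40 N, if the wrist force passes 120 N, or if a joint passes its speed limit or range.

## Working session

There is one attempt and no reset: what is moved stays moved. The work goes in short steps, Python scripts to look and compute and a tool call to move; the robot and the scene stay as the last step left them, time stands still between calls to the robot, and variables do not carry over. Pictures are saved under pics/ and viewed, at most 10 in all, crops included, and the job is handed in when it is done.

Besides the shell and the picture viewer there is one more tool, called after "Call:" as name([rows], argument=value, ...), one row to a line, values as JSON. step_arm: Moves the arm, as the interface text tells. Shift numbers are shares of 0.05 m and turn numbers shares of 4 degrees, none past 1 either way. Its arguments: {"type":"object","properties":{"targets":{"type":"array"}},"required":["targets"]}

```bash
mkdir -p pics; ls; python3 - <<'E'
from workcell import readout,get_image,ctrl
import cv2,numpy as np,pickle
for n in("side","top"):
    d=get_image(n); cv2.imwrite(f"pics/{n}0.png",d["pixels"][:,:,::-1]); pickle.dump(d,open(f"{n}.pkl","wb"))
    print(n,d["intrinsics"].tolist(),np.round(d["extrinsics"],3).tolist())
print(readout.get_obs())
E
```

```text
pics
side [[592.066313345393, 0.0, 323.1108733063972], [0.0, 592.066313345393, 240.60713969567726], [0.0, 0.0, 1.0]] [[-1.0, -0.018, 0.007, 536.207], [-0.018, 0.685, -0.729, 187.289], [0.009, -0.729, -0.685, 1289.85], [0.0, 0.0, 0.0, 1.0]]
top [[615.1804813538369, 0.0, 314.7201808844057], [0.0, 615.1804813538369, 228.87927420805076], [0.0, 0.0, 1.0]] [[0.041, -0.999, -0.005, -88.627], [-0.978, -0.039, -0.203, 556.716], [0.203, 0.013, -0.979, 1236.861], [0.0, 0.0, 0.0, 1.0]]
{'t': 0.1, 'qpos': array([ 1.11698437e+00,  4.23784714e-01,  1.63057966e+00,  4.36906050e-05,
        1.08856174e+00, -1.89711186e-02]), 'qvel': array([-0.00042334, -0.00074289, -0.00180604,  0.00013999, -0.00037153,
       -0.00050551]), 'joint_torque': array([-7.16586310e-04, -5.45608485e+01, -2.74322408e+01,  6.45114295e-02,
        1.87167793e-02, -4.47428863e-05]), 'ee_pos': array([263.14479156, 566.64645304, 403.97990855]), 'orientation': array([-6.77633130e-01, -3.06728141e+00,  2.02187624e-03]), 'ft_force': array([ 0.71120345, -0.77036288, -0.12412477]), 'moment': array([-0.01342186,  0.00513044, -0.00374591]), 'grasp_force': 0.0, 'width': 88.06052045173693}
```

View pics/side0.png

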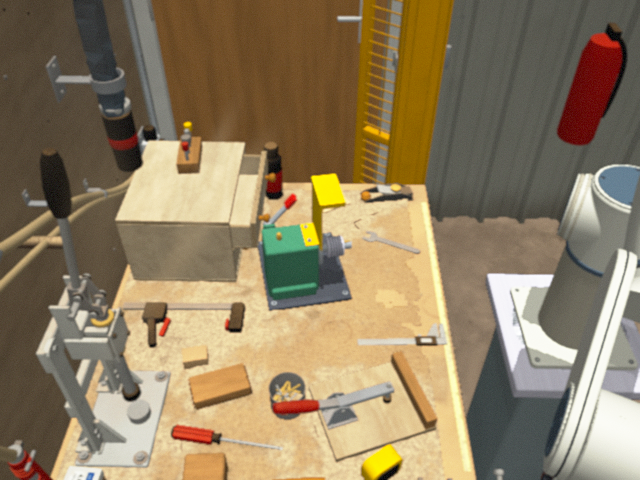

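View pics/top0.png

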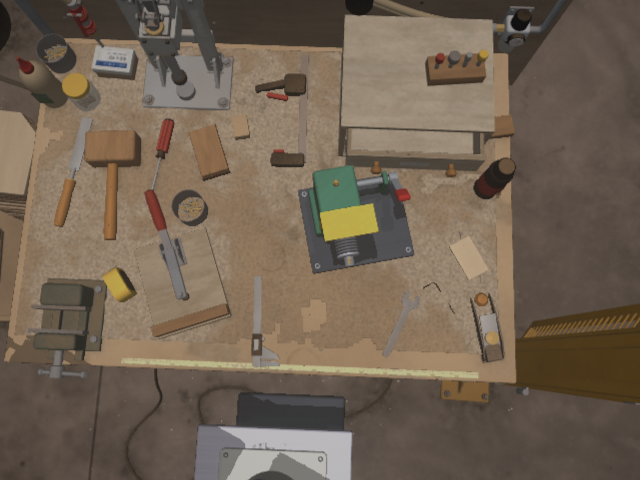

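The side view shows the hub at about (335,245) pointing toward the robot. The top view shows the base plate, its corners near (299,187), (401,178), (413,256) and (313,271), the yellow hood at (350,221) and the red pad at (403,195). I'll enlarge both.

```bash
python3 - <<'E'
import cv2,numpy as np
t=cv2.imread("pics/top0.png")[155:285,280:440]; s=cv2.imread("pics/side0.png")[165:315,250:370]
cv2.imwrite("pics/topc.png",cv2.resize(t,None,fx=4.5,fy=4.5,interpolation=cv2.INTER_CUBIC))
cv2.imwrite("pics/sidec.png",cv2.resize(s,None,fx=4,fy=4,interpolation=cv2.INTER_CUBIC))
E
```

```text
(no output)
```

View pics/topc.png

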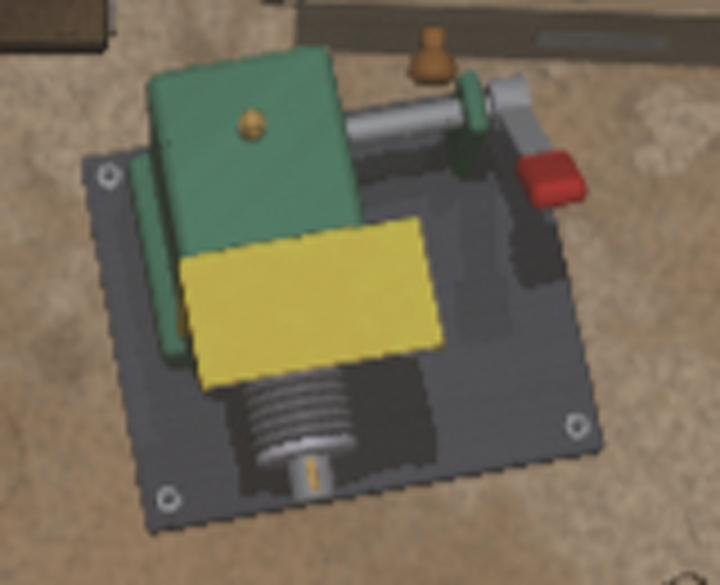

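View pics/sidec.png

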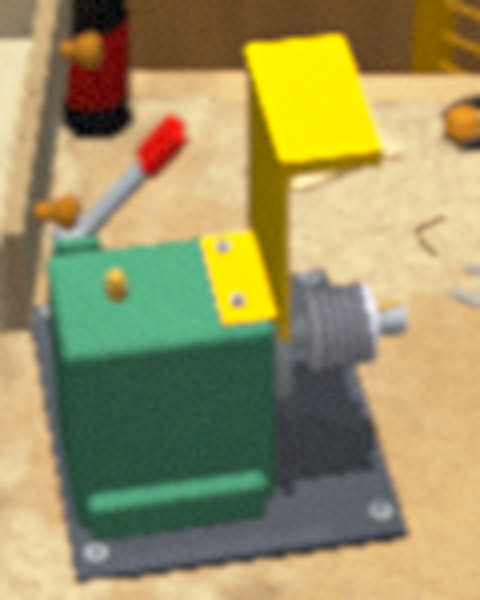

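Top crop: canopy corners at (180,258), (418,216), (443,345) and (205,388), hub front rim from (258,460) to (355,440), stub tip at (313,487), red pad face at (552,178). Side crop: canopy corners at (247,47), (343,37), (382,155) and (283,163), hub front rim at about x=372, y=290–358, pad at (163,145). I'll fit the housing pose to these.

```bash
cat > h.py <<'E'
import numpy as np,pickle
from scipy.optimize import least_squares
T=pickle.load(open("top.pkl","rb"));S=pickle.load(open("side.pkl","rb"))
def proj(d,p):
    p=np.atleast_2d(p);E=d["extrinsics"];c=p@E[:3,:3].T+E[:3,3];u=c@d["intrinsics"].T
    return u[:,:2]/u[:,2:]
def world(q,h):
    c,s=np.cos(q[2]),np.sin(q[2]);h=np.atleast_2d(h)
    return h@np.array([[c,-s,0],[s,c,0],[0,0,1]]).T+[q[0],q[1],0]
E
cat > fit.py <<'E'
from h import *
tp=np.array([[205,388],[443,345],[180,258],[418,216],[552,178]])/4.5+[280,155]
th=[[-82,48,268],[-82,-48,268],[-33,48,270],[-33,-48,270],[13.3,-126,152]]
sp=np.array([[382,155],[343,37],[283,163],[247,47]])/4+[250,165]
sh=[[-82,48,268],[-82,-48,268],[-33,48,270],[-33,-48,270]]
tt=np.array([[306,450],[313,487]])/4.5+[280,155]
def res(q):
    st=[[q[3]-18,0,105],[q[3]-38,0,105]]
    return np.r_[(proj(T,world(q,th))-tp).ravel(),(proj(S,world(q,sh))-sp).ravel(),(proj(T,world(q,st))-tt).ravel(),(proj(S,world(q,[[q[3]-38,0,105]]))-[250+406/4,165+320/4]).ravel()]
r=least_squares(res,[700,-100,0.1,-75]);q=r.x
print(q,np.round(r.fun.reshape(-1,2),1).tolist()); np.save("q.npy",q)
print("hub",world(q,[[q[3],0,105]]),"pad",world(q,[[7,-126,147],[-25,-126,80]]),"lip",world(q,[[-82,0,268]]))
E
python3 fit.py
```

```text
[ 5.86012301e+02 -1.17207198e+02  1.91076312e-01 -7.05517232e+01] [[-1.8, -0.9], [-0.4, 0.5], [-0.5, 0.7], [0.5, 2.0], [0.5, -3.5], [-0.5, -1.3], [0.2, -0.6], [-0.1, -1.5], [1.1, -1.6], [-0.8, -0.0], [-0.8, 1.5], [-1.5, -0.9]]
hub [[ 516.74459092 -130.6060799   105.        ]] pad [[ 616.81428515 -239.58463772  147.        ]
 [ 585.3966725  -245.66194102   80.        ]] lip [[ 505.50466821 -132.78028773  268.        ]]
```

Call:
step_arm([
  [[0.3, -0.97, -0.14, 0, 0, -1, 1], [0.3, -0.97, -0.14, 0, 0, -1, 1], [0.3, -0.97, -0.14, 0, 0, -1, 1], [0.3, -0.97, -0.14, 0, 0, -1, 1], [0.3, -0.97, -0.14, 0, 0, -1, 1]],
])

```text
t: 0.72
ee_pos: [338.4, 322.7, 369.4]
orientation: [1.203, 2.902, -0.0]
ft_force: [0.5, 0.4, 0.3]
width: 87.8
grasp_force: 0.0
```

Call:
step_arm([
  [[0.15, -0.97, -0.14, 0, 0, -1, 1], [0.15, -0.97, -0.14, 0, 0, -1, 1], [0.15, -0.97, -0.14, 0, 0, -1, 1], [0.15, -0.97, -0.14, 0, 0, -1, 1], [0.15, -0.97, -0.14, 0, 0, -1, 1]],
])

```text
t: 1.35
ee_pos: [375.7, 80.3, 334.5]
orientation: [1.688, 2.649, 0.0]
ft_force: [1.4, 0.7, 0.2]
width: 87.5
grasp_force: 0.0
```

Call:
step_arm([
  [[0, -0.97, -0.14, 0, 0, -1, 1], [0, -0.97, -0.14, 0, 0, -1, 1], [0, -0.97, -0.14, 0, 0, -1, 1], [0, -0.97, -0.14, 0, 0, -1, 1], [0, -0.97, -0.14, 0, 0, -1, 1]],
])

```text
t: 1.98
ee_pos: [375.5, -162.3, 299.4]
orientation: [2.124, 2.315, 0.0]
ft_force: [-0.1, 0.1, 0.1]
width: 88.0
grasp_force: 0.0
```

Call:
step_arm([
  [[0, 0, 0, 0, 0, -1, 1], [0, 0, 0, 0, 0, -1, 1], [0, 0, 0, 0, 0, -1, 1], [0, 0, 0, 0, 0, -1, 1], [0, 0, 0, 0, 0, -1, 1]],
])

```text
t: 2.6
ee_pos: [375.6, -160.6, 299.5]
orientation: [-2.493, -1.911, 0.0]
ft_force: [0.4, -0.4, 0.5]
width: 88.1
grasp_force: 0.0
```

Call:
step_arm([
  [[0, 0, 0, 0, 0, -1, 1], [0, 0, 0, 0, 0, -1, 1], [0, 0, 0, 0, 0, -1, 1], [0, 0, 0, 0, 0, -1, 1], [0, 0, 0, 0, 0, -1, 1]],
])

```text
t: 3.22
ee_pos: [375.7, -160.6, 299.5]
orientation: [-2.787, -1.449, 0.0]
ft_force: [0.2, 0.5, -0.7]
width: 87.9
grasp_force: 0.0
```

Call:
step_arm([
  [[0, 0, 0, 0, 0, -1, 1], [0, 0, 0, 0, 0, -1, 1], [0, 0, 0, 0, 0, -1, 1], [0, 0, 0, 0, 0, -1, 1], [0, 0, 0, 0, 0, -1, 1]],
])

```text
t: 3.85
ee_pos: [375.6, -160.6, 299.5]
orientation: [-2.996, -0.943, 0.0]
ft_force: [-0.3, 0.5, -0.4]
width: 87.7
grasp_force: 0.0
```

Call:
step_arm([
  [[0, 0, 0, 0, 0, -1, 1], [0, 0, 0, 0, 0, -1, 1], [0, 0, 0, 0, 0, -1, 1], [0, 0, 0, 0, 0, -1, 1], [0, 0, 0, 0, 0, -1, 1]],
])

```text
t: 4.47
ee_pos: [375.6, -160.6, 299.5]
orientation: [-3.115, -0.409, 0.001]
ft_force: [-0.5, 0.3, 0.5]
width: 87.8
grasp_force: 0.0
```

Call:
step_arm([
  [[0, 0, 0, 0, 0, -1, 1], [0, 0, 0, 0.19, -0.98, 0, 1], [0, 0, 0, 0.19, -0.98, 0, 1], [0, 0, 0, 0.19, -0.98, 0, 1], [0, 0, 0, 0.19, -0.98, 0, 1]],
])

```text
t: 5.1
ee_pos: [375.6, -160.6, 299.6]
orientation: [-3.071, -0.298, -0.434]
ft_force: [-0.2, 1.2, -1.1]
width: 88.1
grasp_force: 0.0
```

Call:
step_arm([
  [[0, 0, 0, 0.19, -0.98, 0, 1], [0, 0, 0, 0.19, -0.98, 0, 1], [0, 0, 0, 0.19, -0.98, 0, 1], [0, 0, 0, 0.19, -0.98, 0, 1], [0, 0, 0, 0.19, -0.98, 0, 1]],
])

```text
t: 5.72
ee_pos: [375.6, -160.7, 299.6]
orientation: [-2.92, -0.283, -0.95]
ft_force: [0.2, 0.7, 0.6]
width: 88.0
grasp_force: 0.0
```

```bash
cat > st.py <<'E'
from h import *
from workcell import readout,get_image
from scipy.spatial.transform import Rotation as R
q=np.load("q.npy");o=readout.get_obs();M=R.from_rotvec(o["orientation"]).as_matrix()
Y=q[2];f=np.array([np.cos(Y),np.sin(Y),0])
H=lambda p:np.round(((p-[q[0],q[1],0])@np.array([[np.cos(Y),-np.sin(Y),0],[np.sin(Y),np.cos(Y),0],[0,0,1]])),1)
E
cat > s1.py <<'E'
from st import *
print("q",o["qpos"].round(2),"z",M[:,2].round(3),"y",M[:,1].round(3))
print("grasp pt housing",H(o["ee_pos"]+163*M[:,2]),"tip",H(o["ee_pos"]+182*M[:,2]),"F",H(o["ft_force"]+[q[0],q[1],0]))
zt=np.array([.643*np.cos(Y),.643*np.sin(Y),-.766]); yt=np.array([np.sin(Y),-np.cos(Y),0])
Rt=np.c_[np.cross(yt,zt),yt,zt]; print("turn to target deg",np.degrees(R.from_matrix(Rt@M.T).as_rotvec()).round(2))
g=world(q,[[q[3]-4,0,105]])[0]; print("TCP to",(g-163*zt-o["ee_pos"]).round(1))
E
python3 s1.py; python3 - <<'E'
from h import *;from workcell import get_image;import cv2
d=get_image("wrist");pickle.dump(d,open("w.pkl","wb"));cv2.imwrite("pics/w1.png",d["pixels"][:,:,::-1])
q=np.load("q.npy");print(proj(d,world(q,[[q[3]-18,0,105],[q[3]-38,0,105],[-82,48,268],[-82,-48,268]])).round())
E
```

```text
q [-0.56  0.28  2.3   1.4   0.42 -0.46] z [ 0.578  0.112 -0.808] y [ 0.192 -0.981  0.002]
grasp pt housing [-118.9   -2.7  167.8] tip [-107.7   -2.7  152.5] F [0.3 0.6 0.6]
turn to target deg [ 0.85 -3.87 -0.1 ]
TCP to [ 34.3   9.4 -69.8]
[[321. 277.]
 [320. 310.]
 [ 85.  46.]
 [542.  46.]]
```

View pics/w1.png

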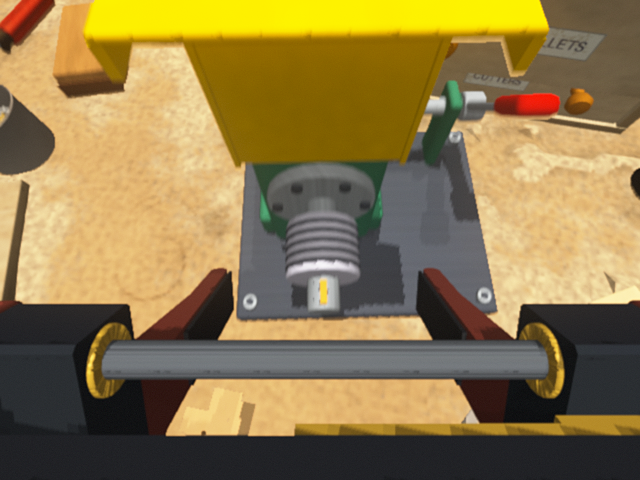

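The wrist view puts the hub front face at about (323,273) and the stub tip at (323,306), within about 4 px of the prediction (321,277)/(320,310). I'll approach now.

Call:
step_arm([
  [[0, 0, 0, 0.2, -0.97, 0, 1], [0.17, 0.05, -0.35, 0, 0, 0, 1], [0.17, 0.05, -0.35, 0, 0, 0, 1], [0.17, 0.05, -0.35, 0, 0, 0, 1], [0.17, 0.04, -0.35, 0, 0, 0, 1]],
])

```text
t: 6.4
ee_pos: [410.0, -151.0, 229.0]
orientation: [-2.88, -0.279, -1.043]
ft_force: [0.2, 0.2, -0.9]
width: 88.1
grasp_force: 0.0
```

```bash
python3 s1.py; python3 - <<'E'
from h import *;from workcell import get_image;import cv2
d=get_image("wrist");cv2.imwrite("pics/w2.png",d["pixels"][:,:,::-1])
q=np.load("q.npy");print(proj(d,world(q,[[q[3]-18,0,105],[q[3]-38,0,105],[-82,48,268],[-82,-48,268]])).round())
E
```

```text
q [-0.5   0.5   2.28  1.99  0.47 -1.04] z [ 0.628  0.124 -0.768] y [ 0.192 -0.981 -0.   ]
grasp pt housing [-74.8   0.6 103.8] tip [-62.6   0.6  89.2] F [ 0.2  0.1 -0.9]
turn to target deg [ 0.01 -0.18 -0.14]
TCP to [-0.1 -0.3  0.9]
[[  327.   341.]
 [  327.   394.]
 [-3251. -2209.]
 [ 4105. -2263.]]
```

View pics/w2.png

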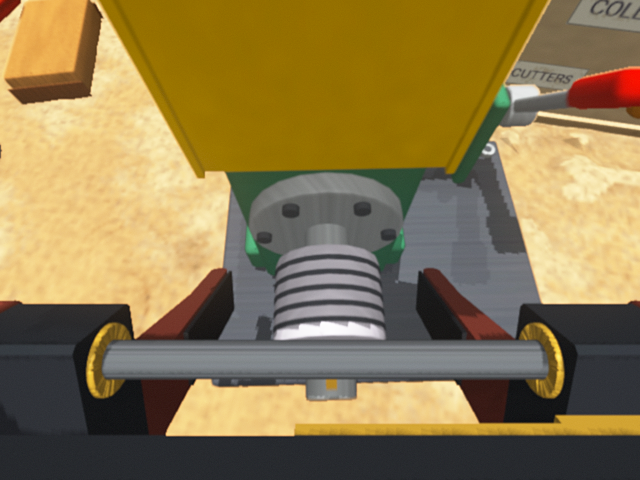

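The hub, at about x=329, sits centred between the fingers at 232 and 420. I'll close the gripper.

Call:
step_arm([
  [[0, 0, 0, 0, 0, 0, 0.45], [0, 0, 0, 0, 0, 0, 0.3], [0, 0, 0, 0, 0, 0, 0.3], [0, 0, 0, 0, 0, 0, 0.3], [0, 0, 0, 0, 0, 0, 0.3]],
])

```text
t: 7.08
ee_pos: [410.0, -151.9, 230.1]
orientation: [-2.882, -0.278, -1.047]
ft_force: [-0.8, -6.0, 1.3]
width: 45.8
grasp_force: 29.9
```

```bash
python3 s1.py
```

```text
q [-0.5   0.49  2.28  1.99  0.47 -1.04] z [ 0.63   0.12  -0.767] y [ 0.19  -0.982  0.002]
grasp pt housing [-74.8  -0.9 105.1] tip [-62.6  -0.9  90.5] F [-2.  -5.7  1.3]
turn to target deg [ 0.14 -0.08 -0.02]
TCP to [-0.1  0.7 -0.3]
```

Call:
step_arm([
  [[0, -0.02, 0, 0, 0, 0, 0.3], [0.012, 0.0023, 0, 0, 0, 0, 0.3], [0.012, 0.0023, 0, 0, 0, 0, 0.3], [0.012, 0.0023, 0, 0, 0, 0, 0.3], [0.012, 0.0023, 0, 0, 0, 0, 0.3]],
])

```text
t: 7.7
ee_pos: [412.2, -151.8, 230.0]
orientation: [-2.88, -0.279, -1.047]
ft_force: [-2.8, -1.9, 6.1]
width: 45.5
grasp_force: 29.9
```

```bash
python3 s1.py
```

```text
q [-0.5   0.5   2.27  1.99  0.46 -1.03] z [ 0.63   0.122 -0.767] y [ 0.192 -0.981  0.001]
grasp pt housing [-72.6  -0.9 105.1] tip [-60.4  -0.9  90.5] F [-3.1 -1.4  6.1]
turn to target deg [ 0.07 -0.06 -0.11]
TCP to [-2.3  0.6 -0.2]
```

Call:
step_arm([
  [[0.012, 0.0023, 0.012, 0, 0, 0, 0.3], [0.012, 0.0023, 0, 0, 0, 0, 0.3], [0.012, 0.0023, 0, 0, 0, 0, 0.3], [0.012, 0.0023, 0, 0, 0, 0, 0.3], [0.012, 0.0023, 0, 0, 0, 0, 0.3]],
])

```text
t: 8.32
ee_pos: [414.0, -151.2, 230.3]
orientation: [-2.882, -0.277, -1.043]
ft_force: [-17.2, -8.6, 15.5]
width: 45.7
grasp_force: 29.9
```

Call:
step_arm([
  [[0.012, 0.0023, 0, 0, 0, 0, 0.3], [0.012, 0.0023, 0, 0, 0, 0, 0.3], [0.012, 0.0023, 0, 0, 0, 0, 0.3], [0.012, 0.0023, 0, 0, 0, 0, 0.3], [0.012, 0.0023, 0, 0, 0, 0, 0.3]],
])

```text
t: 8.95
ee_pos: [415.4, -150.8, 230.3]
orientation: [-2.884, -0.275, -1.039]
ft_force: [-23.5, -12.0, 20.2]
width: 45.7
grasp_force: 30.1
```

```bash
python3 s1.py
```

```text
q [-0.49  0.49  2.27  1.99  0.45 -1.02] z [ 0.626  0.12  -0.77 ] y [ 0.189 -0.982  0.001]
grasp pt housing [-69.9  -0.8 104.8] tip [-57.8  -0.8  90.1] F [-25.3  -7.4  20.2]
turn to target deg [ 0.13 -0.37  0.06]
TCP to [-5.5 -0.5 -0.4]
```

Call:
step_arm([
  [[-0.012, -0.0023, 0, 0, 0, 0, 0.3], [-0.012, -0.0023, 0, 0, 0, 0, 0.3], [-0.012, -0.0023, 0, 0, 0, 0, 0.3], [-0.012, -0.0023, 0, 0, 0, 0, 0.3], [-0.012, -0.0023, 0, 0, 0, 0, 0.3]],
])

```text
t: 9.57
ee_pos: [415.0, -151.2, 230.0]
orientation: [-2.881, -0.28, -1.044]
ft_force: [1.1, -4.0, -5.9]
width: 45.5
grasp_force: 30.0
```

```bash
python3 s1.py|sed -n 2,3p
```

```text
grasp pt housing [-69.9  -0.8 104.9] tip [-57.8  -0.8  90.3] F [ 0.3 -4.1 -5.9]
turn to target deg [ 0.08 -0.16 -0.12]
```

Call:
step_arm([
  [[-0.012, -0.0023, 0, 0, 0, 0, 0.3], [-0.012, -0.0023, 0, 0, 0, 0, 0.3], [-0.012, -0.0023, 0, 0, 0, 0, 0.3], [0, 0, 0, 0, 0, 0, 0.3], [0, 0, 0, 0, 0, 0, 0.3]],
])

```text
t: 10.2
ee_pos: [413.5, -151.6, 230.0]
orientation: [-2.88, -0.279, -1.044]
ft_force: [3.3, -3.6, -7.8]
width: 45.5
grasp_force: 30.0
```

```bash
python3 s1.py|sed -n 2,3p
```

```text
grasp pt housing [-71.4  -0.9 104.9] tip [-59.2  -0.8  90.3] F [ 2.5 -4.2 -7.8]
turn to target deg [ 0.07 -0.14 -0.12]
```

Call:
step_arm([
  [[-0.012, -0.01, -0.012, 0, 0, 0, 0.3], [-0.012, -0.0023, 0, 0, 0, 0, 0.3], [-0.012, -0.0023, 0, 0, 0, 0, 0.3], [-0.012, -0.0023, 0, 0, 0, 0, 0.3], [-0.012, -0.0023, 0, 0, 0, 0, 0.3]],
])

```text
t: 10.82
ee_pos: [410.4, -152.3, 229.8]
orientation: [-2.879, -0.28, -1.046]
ft_force: [2.9, 0.4, -2.4]
width: 45.5
grasp_force: 30.0
```

```bash
python3 s1.py|sed -n 2,3p
```

```text
grasp pt housing [-74.5  -1.  104.8] tip [-62.3  -0.9  90.3] F [ 2.9 -0.2 -2.4]
turn to target deg [ 0.04 -0.07 -0.14]
```

Call:
step_arm([
  [[-0.012, -0.0023, 0, 0, 0, 0, 0.3], [-0.012, -0.0023, 0, 0, 0, 0, 0.3], [-0.012, -0.0023, 0, 0, 0, 0, 0.3], [-0.012, -0.0023, 0, 0, 0, 0, 0.3], [-0.012, -0.0023, 0, 0, 0, 0, 0.3]],
])

```text
t: 11.45
ee_pos: [407.4, -153.0, 229.8]
orientation: [-2.879, -0.279, -1.046]
ft_force: [2.2, 1.3, 1.3]
width: 45.6
grasp_force: 30.1
```

```bash
python3 s1.py|sed -n 2,3p
```

```text
grasp pt housing [-77.5  -1.1 104.8] tip [-65.3  -1.   90.3] F [2.4 0.9 1.3]
turn to target deg [ 0.05 -0.07 -0.13]
```

Call:
step_arm([
  [[-0.012, -0.0023, 0, 0, 0, 0, 0.3], [-0.012, -0.0023, 0, 0, 0, 0, 0.3], [-0.012, -0.0023, 0, 0, 0, 0, 0.3], [-0.012, -0.0023, 0, 0, 0, 0, 0.3], [-0.012, -0.0023, 0, 0, 0, 0, 0.3]],
])

```text
t: 12.08
ee_pos: [404.4, -153.6, 229.8]
orientation: [-2.88, -0.279, -1.046]
ft_force: [1.9, 0.7, 3.3]
width: 45.7
grasp_force: 30.1
```

Call:
step_arm([
  [[-0.012, -0.0023, 0, 0, 0, 0, 0.3], [-0.012, -0.0023, 0, 0, 0, 0, 0.3], [-0.012, -0.0023, 0, 0, 0, 0, 0.3], [-0.012, -0.0023, 0, 0, 0, 0, 0.3], [-0.012, -0.0023, 0, 0, 0, 0, 0.3]],
])

```text
t: 12.7
ee_pos: [401.4, -154.3, 229.8]
orientation: [-2.88, -0.279, -1.046]
ft_force: [2.0, 0.6, 5.4]
width: 45.5
grasp_force: 30.1
```

Call:
step_arm([
  [[-0.012, -0.0023, 0.01, 0, 0, 0, 0.3], [-0.012, -0.0023, 0, 0, 0, 0, 0.3], [-0.012, -0.0023, 0, 0, 0, 0, 0.3], [-0.012, -0.0023, 0, 0, 0, 0, 0.3], [-0.012, -0.0023, 0, 0, 0, 0, 0.3]],
])

```text
t: 13.32
ee_pos: [398.2, -154.9, 230.0]
orientation: [-2.881, -0.278, -1.044]
ft_force: [2.8, -3.4, -2.2]
width: 45.3
grasp_force: 30.1
```

Call:
step_arm([
  [[-0.012, -0.0023, 0, 0, 0, 0, 0.3], [-0.012, -0.0023, 0, 0, 0, 0, 0.3], [-0.012, -0.0023, 0, 0, 0, 0, 0.3], [-0.012, -0.0023, 0, 0, 0, 0, 0.3], [-0.012, -0.0023, 0, 0, 0, 0, 0.3]],
])

```text
t: 13.95
ee_pos: [395.3, -155.6, 230.0]
orientation: [-2.881, -0.278, -1.044]
ft_force: [4.3, -3.3, -2.8]
width: 45.6
grasp_force: 30.1
```

Call:
step_arm([
  [[-0.012, -0.0023, 0, 0, 0, 0, 0.3], [-0.012, -0.0023, 0, 0, 0, 0, 0.3], [-0.012, -0.0023, 0, 0, 0, 0, 0.3], [-0.012, -0.0023, 0, 0, 0, 0, 0.3], [-0.012, -0.0023, 0, 0, 0, 0, 0.3]],
])

```text
t: 14.58
ee_pos: [393.2, -156.2, 229.9]
orientation: [-2.879, -0.28, -1.046]
ft_force: [17.7, 1.6, -16.9]
width: 45.4
grasp_force: 30.0
```

```bash
python3 s1.py|sed -n 2,3p
```

```text
grasp pt housing [-92.   -1.5 104.9] tip [-79.8  -1.5  90.3] F [ 17.7  -1.8 -16.9]
turn to target deg [ 0.06 -0.07 -0.14]
```

Call:
step_arm([
  [[0, 0, 0, 0, 0, 0, 0.3], [0, 0, 0, 0, 0, 0, 0.3], [0.01, 0.002, 0, 0, 0, 0, 0.3], [0.01, 0.002, 0, 0, 0, 0, 0.3], [0.01, 0.002, 0, 0, 0, 0, 0.3]],
])

```text
t: 15.2
ee_pos: [393.6, -155.8, 230.0]
orientation: [-2.881, -0.278, -1.044]
ft_force: [-2.8, -6.5, 3.0]
width: 45.8
grasp_force: 30.1
```

```bash
python3 s1.py|sed -n 2,3p
```

```text
grasp pt housing [-91.9  -1.4 104.8] tip [-79.8  -1.4  90.2] F [-4.  -5.9  3. ]
turn to target deg [ 0.08 -0.18 -0.05]
```

Call:
step_arm([
  [[0.01, 0.002, 0, 0, 0, 0, 0.3], [0.01, 0.002, 0, 0, 0, 0, 0.3], [0.01, 0.002, 0, 0, 0, 0, 0.3], [0, 0, 0, 0, 0, 0, 0.3], [0, 0, 0, 0, 0, 0, 0.3]],
])

```text
t: 15.82
ee_pos: [394.8, -155.6, 230.1]
orientation: [-2.882, -0.277, -1.043]
ft_force: [-1.5, -5.5, 1.5]
width: 45.8
grasp_force: 30.1
```

```bash
python3 s1.py|sed -n 2,3p
```

```text
grasp pt housing [-90.7  -1.4 104.8] tip [-78.5  -1.4  90.2] F [-2.5 -5.1  1.5]
turn to target deg [ 0.09 -0.2  -0.03]
```

Call:
step_arm([
  [[0.023, 0, 0, 0, 0, 0, 0.3], [0.023, 0.0045, 0, 0, 0, 0, 0.3], [0.023, 0.0045, 0, 0, 0, 0, 0.3], [0.023, 0.0045, 0, 0, 0, 0, 0.3], [0.023, 0.0045, 0, 0, 0, 0, 0.3]],
])

```text
t: 16.45
ee_pos: [400.4, -154.4, 230.1]
orientation: [-2.881, -0.278, -1.043]
ft_force: [-2.0, -4.5, 3.5]
width: 45.6
grasp_force: 30.1
```

Call:
step_arm([
  [[0.023, 0.0045, 0, 0, 0, 0, 0.3], [0.023, 0.0045, 0, 0, 0, 0, 0.3], [0.023, 0.0045, 0, 0, 0, 0, 0.3], [0, 0, 0, 0, 0, 0, 0.3], [0, 0, 0, 0, 0, 0, 0.3]],
])

```text
t: 17.08
ee_pos: [404.4, -153.6, 230.0]
orientation: [-2.88, -0.279, -1.044]
ft_force: [-1.2, -4.6, -2.7]
width: 45.6
grasp_force: 30.0
```

```bash
python3 s1.py|sed -n 2,3p
```

```text
grasp pt housing [-80.8  -1.1 104.9] tip [-68.6  -1.1  90.3] F [-2.1 -4.3 -2.7]
turn to target deg [ 0.05 -0.15 -0.12]
```

Call:
step_arm([
  [[-0.01, -0.005, 0, 0, 0, 0, 0.3], [0, 0, 0, 0, 0, 0, 0.3], [0, 0, 0, 0, 0, 0, 0.65], [0, 0, 0, 0, 0, 0, 1], [0, 0, 0, 0, 0, 0, 1]],
])

```text
t: 17.7
ee_pos: [404.0, -153.9, 230.3]
orientation: [-2.879, -0.279, -1.046]
ft_force: [-0.1, -0.2, 0.2]
width: 72.3
grasp_force: 0.0
```

```bash
python3 s1.py|sed -n 2,3p; python3 - <<'E'
from h import *;from workcell import get_image;import cv2
d=get_image("wrist");cv2.imwrite("pics/w3.png",d["pixels"][:,:,::-1])
q=np.load("q.npy");print(proj(d,world(q,[[x-s,0,105] for x in(-75,-78,-81,-84) for s in (18,38)])).round())
# box: which world x gives top-image row 128, col 420 at z ; and side image
for z in(100,150,200,250):
    from scipy.optimize import fsolve
    a=fsolve(lambda p:proj(T,[[p[0],p[1],z]])[0]-[420,128],[850,-200]); b=fsolve(lambda p:proj(T,[[p[0],p[1],z]])[0]-[420,165],[850,-200])
    print(z,a.round(),proj(S,[[*a,z]]).round(),b.round(),proj(S,[[*b,z]]).round())
E
```

```text
grasp pt housing [-81.   -1.3 105.4] tip [-68.8  -1.2  90.8] F [-0.2 -0.2  0.2]
turn to target deg [ 0.03 -0.08 -0.11]
[[322. 337.]
 [322. 389.]
 [322. 344.]
 [322. 397.]
 [322. 352.]
 [322. 406.]
 [322. 360.]
 [322. 414.]]
100 [ 776. -279.] [[226. 203.]] [ 695. -280.] [[260. 204.]]
150 [ 756. -271.] [[232. 189.]] [ 679. -272.] [[265. 190.]]
200 [ 737. -263.] [[238. 174.]] [ 662. -263.] [[271. 175.]]
250 [ 717. -255.] [[244. 158.]] [ 646. -255.] [[276. 159.]]
```

View pics/w3.png

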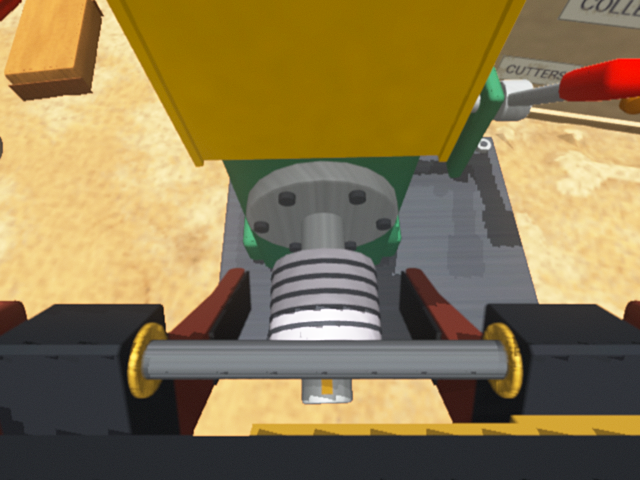

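The spindle stands free and the fingers have let go. The stub's end at (327,403) matches a spindle x of about -79 mm. I'll retreat along the tool axis, raise and untilt.

Call:
step_arm([
  [[0, 0, 0, 0, 0, 0, 1], [-0.25, -0.05, 0.3, 0, 0, 0, 1], [-0.4, -0.08, 0.49, 0, 0, 0, 1], [-0.4, -0.08, 0.49, 0, 0, 0, 1], [0, 0, 1, 0, 0, 0, 1]],
])

```text
t: 18.38
ee_pos: [350.7, -164.1, 334.0]
orientation: [-2.876, -0.277, -1.043]
ft_force: [-0.2, 0.8, -0.2]
width: 87.6
grasp_force: 0.0
```

Call:
step_arm([
  [[0, 0, 1, -0.19, 0.98, 0, 1], [0, 0, 1, -0.19, 0.98, 0, 1], [0, -0.2, 0.8, -0.19, 0.98, 0, 1], [0, -0.2, 0, -0.19, 0.98, 0, 1], [0, -0.2, 0, -0.19, 0.98, 0, 1]],
])

```text
t: 19.0
ee_pos: [354.5, -193.2, 442.4]
orientation: [-3.006, -0.306, -0.617]
ft_force: [0.3, -0.2, -1.0]
width: 87.8
grasp_force: 0.0
```

Call:
step_arm([
  [[0.2, -0.2, 0, -0.19, 0.98, 0, 1], [0.2, -0.2, 0, -0.19, 0.98, 0, 1], [0.2, -0.2, 0, -0.19, 0.98, 0, 1], [0.2, -0.2, 0, -0.19, 0.98, 0, 1], [0.2, -0.2, 0, -0.19, 0.98, 0, 1]],
])

```text
t: 19.62
ee_pos: [404.8, -243.2, 441.4]
orientation: [-3.098, -0.308, -0.085]
ft_force: [-0.0, 0.6, -0.2]
width: 87.5
grasp_force: 0.0
```

```bash
cat > s2.py <<'E'
from st import *
print("q",o["qpos"].round(2),"z",M[:,2].round(3),"y",M[:,1].round(3))
c,s=np.cos(Y),np.sin(Y);Rt=np.c_[[s,-c,0],[c,s,0],[0,0,-1]]
print("turn",np.degrees(R.from_matrix(Rt@M.T).as_rotvec()).round(2))
tcp=lambda th,up=0:world(q,[[60-85*np.cos(.9-th)+8*np.sin(.9-th)-44,-127,80+85*np.sin(.9-th)+8*np.cos(.9-th)+182+up]])[0]
print("TCP to above",(tcp(0,40)-o["ee_pos"]).round(1),"to contact",(tcp(0)-o["ee_pos"]).round(1))
for a,b in zip(np.arange(0,.9,.15),np.arange(.15,1,.15)): print(((tcp(b)-tcp(a))/50).round(3))
E
python3 s2.py
```

```text
q [-0.58  0.14  1.93  0.06  1.05  0.76] z [ 0.051  0.033 -0.998] y [ 0.198 -0.98  -0.022]Traceback (most recent call last):
  File "s2.py", line 4, in <module>
    print("turn",np.degrees(R.from_matrix(Rt@M.T).as_rotvec()).round(2))
                            ~~~~~~~~~~~~~^^^^^^^^
  File "scipy/spatial/transform/_rotation.pyx", line 1143, in scipy.spatial.transform._rotation.Rotation.from_matrix
ValueError: Non-positive determinant (left-handed or null coordinate frame) in rotation matrix 0: [[ 0.38006416 -0.92489945 -0.01059473]
 [-0.92353429 -0.37881764 -0.05984653]
 [-0.05133855 -0.03253012  0.99815136]].
```

Call:
step_arm([
  [[0, -0.2, 0.2, 0, 0, 1, 1], [0, -0.2, 0.2, 0, 0, 1, 1], [0, 0, 0, 0, 0, 1, 1], [0, 0, 0, 0, 0, 1, 1], [0, 0, 0, 0, 0, 1, 1]],
])

```text
t: 20.25
ee_pos: [404.5, -262.9, 461.4]
orientation: [-2.987, -0.842, -0.079]
ft_force: [0.7, -0.8, -0.3]
width: 87.7
grasp_force: 0.0
```

Call:
step_arm([
  [[0, 0, 0, 0, 0, 1, 1], [0, 0, 0, 0, 0, 1, 1], [0, 0, 0, 0, 0, 1, 1], [0, 0, 0, 0, 0, 1, 1], [0, 0, 0, 0, 0, 1, 1]],
])

```text
t: 20.88
ee_pos: [404.5, -262.9, 461.4]
orientation: [-2.788, -1.345, -0.068]
ft_force: [-0.2, 0.8, -0.9]
width: 87.8
grasp_force: 0.0
```

Call:
step_arm([
  [[0, 0, 0, 0, 0, 1, 1], [0, 0, 0, 0, 0, 1, 1], [0, 0, 0, 0, 0, 1, 1], [0, 0, 0, 0, 0, 1, 1], [0, 0, 0, 0, 0, 1, 1]],
])

```text
t: 21.5
ee_pos: [404.5, -262.9, 461.4]
orientation: [-2.506, -1.805, -0.055]
ft_force: [-0.4, -0.0, -1.1]
width: 87.8
grasp_force: 0.0
```

Call:
step_arm([
  [[0, 0, 0, 0, 0, 1, 1], [0, 0, 0, 0, 0, 1, 1], [0, 0, 0, 0, 0, 1, 1], [0, 0, 0, 0, 0, 1, 1], [0, 0, 0, 0, 0, 1, 1]],
])

```text
t: 22.12
ee_pos: [404.5, -262.9, 461.4]
orientation: [-2.151, -2.208, -0.04]
ft_force: [0.8, 0.2, -0.2]
width: 88.0
grasp_force: 0.0
```

```bash
sed -i 's/np.c_\[\[s,-c,0\]/np.c_[[-s,c,0]/' s2.py; python3 s2.py
```

```text
q [-0.61  0.15  1.87  0.04  1.18 -0.65] z [-0.023  0.059 -0.998] y [ 0.999  0.027 -0.022]
turn [-3.29 -1.62  9.44]
TCP to above [175.6  15.2 -87.8] to contact [ 175.6   15.2 -127.8]
[-0.2   -0.039 -0.155]
[-0.175 -0.034 -0.184]
[-0.146 -0.028 -0.208]
[-0.114 -0.022 -0.228]
[-0.079 -0.015 -0.243]
[-0.042 -0.008 -0.252]
```

Call:
step_arm([
  [[0.4, -0.1, 0, -0.27, -0.13, 0.79, 1], [0.7, 0, 0, -0.27, -0.13, 0.79, 1], [0.8, 0.1, 0, -0.27, -0.13, 0.79, 1], [0.8, 0.15, 0, 0, 0, 0, 1], [0.81, 0.15, -0.4, 0, 0, 0, 1]],
])

```text
t: 22.75
ee_pos: [583.1, -247.9, 442.7]
orientation: [1.998, 2.419, 0.002]
ft_force: [-0.6, -0.2, 0.5]
width: 88.0
grasp_force: 0.0
```

Call:
step_arm([
  [[0, 0, -0.6, 0, 0, 0, 1], [0, 0, -0.6, 0, 0, 0, 1], [0, 0, -0.16, 0, 0, 0, 1], [0, 0, 0, 0, 0, 0, 1], [0, 0, 0, 0, 0, 0, 1]],
])

```text
t: 23.38
ee_pos: [580.8, -248.3, 374.9]
orientation: [2.0, 2.42, 0.001]
ft_force: [0.3, -0.2, 0.1]
width: 87.8
grasp_force: 0.0
```

```bash
python3 s2.py|head -3; python3 - <<'E'
from h import *;from workcell import get_image;import cv2
q=np.load("q.npy")
a=get_image("wrist");b=get_image("side")
w=a["pixels"][:,:,::-1];s=cv2.resize(b["pixels"][150:330,230:390,::-1],None,fx=2.6,fy=2.6,interpolation=cv2.INTER_CUBIC)
cv2.imwrite("pics/w4.png",np.hstack([cv2.resize(w,(384,288)),cv2.resize(s,(256,288))]))
print(proj(a,world(q,[[13.3,-126,152],[13.3,-113,152],[13.3,-139,152]])).round()*.6)
E
```

```text
q [-0.42  0.47  1.64  0.    1.04 -0.61] z [ 0.002 -0.001 -1.   ] y [0.982 0.188 0.002]
turn [0.03 0.1  0.09]
TCP to above [-0.7  0.6 -1.4] to contact [ -0.7   0.6 -41.4]
[[238.8 155.4]
 [239.4 142.8]
 [238.2 168. ]]
```

View pics/w4.png

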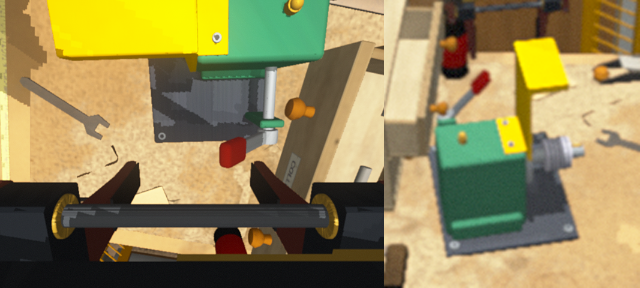

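The wrist view shows the red pad's face centre at about (238,153) in the reduced picture, against (239,155) predicted, just left of and below the right finger. Going down onto it.

Call:
step_arm([
  [[-0.014, 0.012, -0.4, 0, 0, 0, 1], [0, 0, -0.38, 0, 0, 0, 1], [-0.1, -0.02, -0.1, 0, 0, 0, 1], [-0.1, -0.02, -0.08, 0, 0, 0, 1], [-0.09, -0.017, -0.1, 0, 0, 0, 1]],
])

```text
t: 24.1
ee_pos: [565.1, -250.5, 321.1]
orientation: [2.001, 2.421, 0.001]
ft_force: [2.3, -0.0, 1.0]
width: 88.2
grasp_force: 1.1
```

Call:
step_arm([
  [[-0.085, -0.017, -0.09, 0, 0, 0, 1], [-0.04, -0.007, -0.05, 0, 0, 0, 1], [-0.035, -0.007, -0.05, 0, 0, 0, 1], [0, 0, 0, 0, 0, 0, 1], [0, 0, 0, 0, 0, 0, 1]],
])

```text
t: 24.72
ee_pos: [556.8, -251.8, 310.9]
orientation: [-2.0, -2.421, 0.001]
ft_force: [0.9, -0.6, 1.3]
width: 88.2
grasp_force: 0.3
```

```bash
python3 s1.py|sed -n 2p;python3 s2.py | sed -n 3p
```

```text
grasp pt housing [ -54.4 -126.4  147.9] tip [ -54.4 -126.4  128.9] F [ 0.8 -0.8  1.3]
TCP to above [23.3  4.1 62.6] to contact [23.3  4.1 22.6]
```

Call:
step_arm([
  [[-0.073, -0.014, -0.104, 0, 0, 0, 1], [-0.057, -0.011, -0.114, 0, 0, 0, 1], [-0.057, -0.011, -0.114, 0, 0, 0, 1], [-0.04, -0.008, -0.12, 0, 0, 0, 1], [-0.04, -0.008, -0.12, 0, 0, 0, 1]],
])

```text
t: 25.35
ee_pos: [543.6, -254.5, 282.0]
orientation: [-2.001, -2.421, -0.0]
ft_force: [1.6, 0.8, 1.2]
width: 87.6
grasp_force: 1.0
```

Call:
step_arm([
  [[-0.02, -0.004, -0.12, 0, 0, 0, 1], [-0.02, -0.004, -0.1, 0, 0, 0, 1], [0, 0, -0.02, 0, 0, 0, 1], [0, 0, -0.01, 0, 0, 0, 1], [0, 0, 0, 0, 0, 0, 1]],
])

```text
t: 25.98
ee_pos: [541.5, -254.9, 270.3]
orientation: [-2.0, -2.421, 0.0]
ft_force: [-0.2, -0.3, 5.0]
width: 87.6
grasp_force: 2.6
```

```bash
python3 s1.py|sed -n 2p
```

```text
grasp pt housing [ -70.  -126.6  107.3] tip [ -70.  -126.6   88.3] F [-0.2 -0.2  5. ]
```

Call:
step_arm([
  [[0, 0, -0.02, 0, 0, 0, 1], [0, 0, -0.01, 0, 0, 0, 1], [0, 0, 0, 0, 0, 0, 1], [0, 0, 0, 0, 0, 0, 1], [0, 0, 0, 0, 0, 0, 1]],
])

```text
t: 26.6
ee_pos: [541.5, -254.9, 270.0]
orientation: [-2.0, -2.422, 0.0]
ft_force: [-5.5, 1.2, 15.8]
width: 87.6
grasp_force: 7.8
```

The lever is hard against its end stop at the level height (88 mm), so it is fully down. Lifting off and checking.

Call:
step_arm([
  [[0, 0, 0.1, 0, 0, 0, 1], [0, 0, 0.5, 0, 0, 0, 1], [0, 0, 0.8, 0, 0, 0, 1], [0, 0, 0.5, 0, 0, 0, 1], [0, 0, 0, 0, 0, 0, 1]],
])

```text
t: 27.22
ee_pos: [542.0, -255.0, 365.1]
orientation: [2.0, 2.42, 0.001]
ft_force: [-0.7, -0.7, 0.2]
width: 88.1
grasp_force: 0.0
```

```bash
python3 s1.py|sed -n 2p; python3 - <<'E'
from workcell import get_image;import cv2
a=get_image("wrist")["pixels"][:,:,::-1];cv2.imwrite("pics/w5.png",a)
E
```

```text
grasp pt housing [ -69.1 -127.1  202.1] tip [ -69.1 -127.2  183.1] F [-0.8 -0.5  0.2]
```

View pics/w5.png

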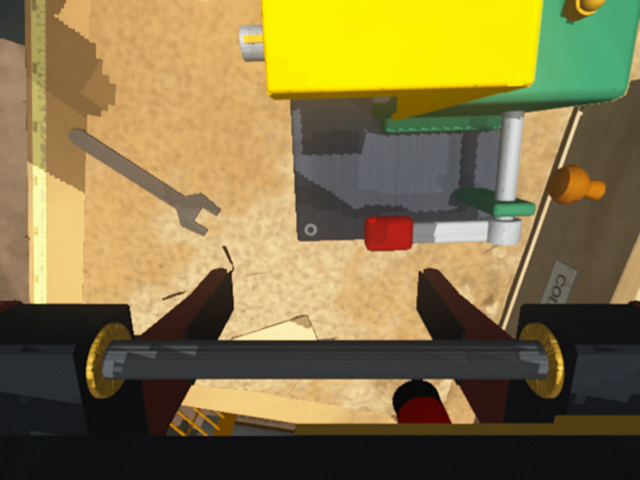

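The lever lies level, with the red pad at (388,233) and the arm running to the pivot at (505,232). The gripper is clear of everything and the spanner is undisturbed.

```bash
python3 -c "
from workcell import ctrl;print(ctrl.close_job())"
```

```text
the job is handed in; nothing more can be done
None
```

The spindle was pressed against both stops and set to about the middle of its roughly 21 mm float. The lock lever went fully down, the arm is clear, and the job was handed in after about 27 s; no verdict came back.

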